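Clear the returns mat and lift the bare vial with tongs

TASK

Clear the returns mat at the pharmacy's goods-in table: first stand the carton upright in the free part of the crate that already holds cartons, and the tub upright in the crate that already holds tubs, and let go of them. Then take up the tongs, close their jaws on the glass vial and lift it upright, at least 10 cm above the table, without the gripper or arm ever touching the vial, tipping it over, or displacing the tape roll, the stamp and the ointment jar. Finish while still holding the vial up in the squeezed tongs: do not put it down or let go.

Things in the scene. Friction and masses are not known exactly. Their poses are not given: they have to be found in the camera images.
- mat: flat black rubber mat, 240 (x) x 280 (y) x 3 mm thick, fixed to the table; its upper face is 3 mm above the table. Origin at the centre of its underside, z up. The carton, tub, vial and tape roll stand on it: the carton, tub and vial are in a row along the mat's y, about 90 mm apart, in any order; the tape roll is near its far (+x) edge
- carton: white cardboard medicine carton with a grey band, closed, rigid, 36 x 36 mm and 70 mm tall, standing upright, about 60 g. Origin at the centre of its underside, z up, x and y square to its sides
- tub: white plastic pill tub with a screw lid, round, standing upright: body 36 mm diameter up to 48 mm, wider lid 40 mm diameter from 48 to 70 mm (its top), about 70 g. Origin at the centre of its underside, z up its axis
- vial: amber glass injection vial with an aluminium cap, standing upright, about 40 g: body 30 mm diameter up to 42 mm, neck 18 mm diameter, cap 23 mm diameter from 48 to 56 mm (its top). Origin at the centre of its underside, z up its axis. Only the tongs may touch it
- crate_cartons: open blue plastic crate, fixed to the table, 160 (x) x 170 (y) x 45 mm high, walls and floor 4 mm. Two such cartons lie fixed along x on the floor in its +y part (y from 40 to 76 mm, tops 41 mm above the table). Origin at the centre of its underside, z up. Same look and size as the other crate; the two can swap places
- crate_cartons_free (a point): point on the inner floor (4 mm above the table) at the middle of the free part of the carton crate, 22 mm to -y of the crate's centre; the free part extends about 76 mm along x and 59 mm along y either way
- crate_tubs: open blue plastic crate, fixed to the table, 160 (x) x 170 (y) x 45 mm high, walls and floor 4 mm. Two such tubs lie fixed along x on the floor in its +y part (y from 38 to 78 mm, tops 44 mm above the table). Origin at the centre of its underside, z up
- crate_tubs_free (a point): point on the inner floor (4 mm above the table) at the middle of the free part of the tub crate, 22 mm to -y of the crate's centre; the free part extends about 76 mm along x and 59 mm along y either way
- tongs: plain steel sprung tongs, 200 mm long, 100 g, lying on edge on the table: two upright arms (24 mm tall, lower edge on the table) that open and close level, a V seen from above. Origin at the arms' lower edge, midway between them where they are squeezed (about the balance point); x to the jaws, y to the left arm, z up; hinge (16 mm round, 26 mm tall) at x = -85 mm, jaws' middle at x = +85 mm
- tongs_grip (a point): midway between the arms at the place to squeeze them along the tongs' y, 12 mm above their lower edge; the outer faces are thickened for 25 mm either way along x. Width over the outer faces: 62 mm open, 55 mm and parallel when part squeezed for carrying (jaws still 58 mm apart), 42 mm closed on the vial. The spring pushes back about 7 N a side open, 9 N at 55 mm, 14 N at 42 mm
- tong_left_jaw (a point): middle of the inner face of the left (+y) jaw, 12 mm above the arms' lower edge; the jaw plate extends about 20 mm further to the tip and is 24 mm tall. The jaws are 71 mm apart inside when open; squeezing the arms with about 25 N holds the vial firmly
- tong_right_jaw (a point): middle of the inner face of the right (-y) jaw, likewise
- tong_left (a joint): closing angle of the left arm: 0 open, 0.12 rad when closed on a 30 mm wide thing, 0.16 shut as far as it goes; springs back to 0; the right arm mirrors it
- tong_right (a joint): closing angle of the right arm, always equal to the left one
- tape_roll: roll of clear tape lying flat on the mat, 48 mm outer diameter, 18 mm high; leave alone. Origin at the centre of its underside
- stamp: wooden hand stamp standing on the table beyond the tongs, base 32 mm diameter, 52 mm tall; leave alone. Origin at the centre of its underside
- ointment_jar: white jar standing at the back left, 50 mm diameter, 40 mm tall; leave alone. Origin at the centre of its underside

How it is judged:
By the outcome, as a careful person would: the job done as asked, in the order asked, and still so for the second after the job is handed in, while the arm keeps its last pose, push and grip.
It also fails if it takes over 72 s, if anything falls off the work surface, if the arm or the gripper's body presses on something with over 40 N, if the wrist force passes 120 N, or if a joint passes its speed limit or range.

ROBOT

A 6-joint arm with a two-finger parallel gripper is mounted at the origin on the work surface. World frame = base frame: x ahead of the robot, y to its left, z up, the work surface at z = 0. Lengths are in m, angles in rad, forces in N, time in s.
With the tool pointing down it reaches from about 0.3 to 0.775 m from the base axis. Payload 14.6 kg.
Tool frame: the origin (TCP) lies midway between the tips of the shut fingers; the grasp point (between the pads) lies 19 mm behind it; z points along the fingers, y is the line along which they close (so a half turn about z gives the same grasp; the last joint's range is limited). The gripper opens to 94 mm and grips with 3 to 60 N. Pads are 16 mm wide; open, the fingers measure 119 mm over their backs; the gripper's body (75 mm by 177 mm) begins 78 mm behind the grasp point.
Start: joints at [-1.309, 0.3, 1.521, -0, 1.321, -0.067], TCP at [0.178, -0.521, 0.205] pointing down, gripper open.
Joint ranges: [-3.03, 3.03], [-0.79, 2.21], [0.23, 2.52], [-1.04, 4.18], [0, 3.07], [-2.55, 2.55]. Speed limits (rad/s): [2.22, 2.22, 2.57, 3.14, 3.14, 3.14].

INTERFACE

Orientations are given as [roll, pitch, yaw] about the fixed x, y, z axes, in that order (R = Rz(yaw) Ry(pitch) Rx(roll)).
In Python, from station import telemetry, optics, ctrl gives the robot as it stands.
- The arm moves only by the tool carry_out, never from a script. Its argument "plan" is a list that holds one entry, the list of rows, each a list of 7 numbers: the shift along the tool's x, y, z in mm, then the turn, a rotation vector about the tool's x, y, z in rad, then the finger opening in mm, from 0 to 94. A call has 1 to 20 rows; each row shifts and turns the commanded pose from where the row before left it, along the tool's axes as they then stand; what a row does not reach is not made up. A row lasts 1/12 s, in which the tool goes at most 41.7 mm and 7.16 degrees, less where a joint would pass 70% of its speed; a pose out of reach is approached as far as the arm can. A call with a gripper value outside its range is refused whole. The fingers move at their own pace and stop on an object; "squeeze" is the grip in N (left out, the last holds). Time passes only in rows, so rows that do not move let the fingers close. It gives the time, the measured TCP pose, the force, the opening and the grip force at its end, in the units of the state.
- telemetry.get_obs(): the state, without advancing time (a new reading comes with each control period).
- optics.camera(name): name is "scene" or "top" or "wrist"; returns a dict with "pixels" (420x560x3 uint8, red, green, blue), "intrinsics" (3x3 intrinsics, pixels), "origin" and "rotation" of the camera in the world. Camera axes: x right, y down, z forward; pixel columns grow to the right and rows downward; lengths in m; the calibration is good to about 2 mm. A picture is of the moment at which its call begins. There is no depth.
- ctrl.hand_in(): hands the job in; it is judged then, once.
The state is a dict: "time_s": time; "qpos": joint angles; "joint_vel": joint speeds; "tau": joint torques, N m; "ee_pos": TCP position; "eef_rot": TCP orientation; "force": force on the tool from outside, world axes, zero at the start; "moment": the same for the moment, N m; "grip_width": finger opening in m; "grip_force": force on a finger pad.
Only numpy, scipy, OpenCV 4.12 (cv2) and the standard library are available. Lean on these libraries where they do the work, as an engineer would, in place of code of your own. Each camera call takes 0.05 s, during which the arm holds its last target. There are 200 camera calls.

## Working session

There is one attempt and no reset: what is moved stays moved. The work goes in short steps, Python scripts to look and compute and a tool call to move; the robot and the scene stay as the last step left them, time stands still between calls to the robot, and variables do not carry over. Pictures are saved under pics/ and viewed, at most 10 in all, crops included, and the job is handed in when it is done.

Besides the shell and the picture viewer there is one more tool, called after "Call:" as name([rows], argument=value, ...), one row to a line, values as JSON. carry_out: Moves the arm, as the interface text tells. Its arguments: {"type":"object","properties":{"plan":{"type":"array","items":{"type":"array","items":{"type":"array","items":{"type":"number"}}}},"squeeze":{"type":"number"}},"required":["plan"]}

```bash
mkdir -p pics; ls
python3 - <<'E'
from station import telemetry, optics, ctrl
import cv2,numpy as np
print(telemetry.get_obs())
for n in ["top","scene"]:
    c=optics.camera(n); cv2.imwrite(f"pics/{n}0.png",c["pixels"][:,:,::-1]); np.savez(f"{n}0.npz",**c)
    print(n,c["intrinsics"],c["origin"],c["rotation"])
E
```

```text
pics
{'time_s': 0.0, 'qpos': array([-1.30860776e+00,  3.00507526e-01,  1.52154516e+00,  1.80333794e-05,
        1.32071879e+00, -6.66041009e-02]), 'joint_vel': array([ 2.62024087e-03, -5.41552712e-05,  4.70886373e-04, -8.02076814e-04,
       -6.01133158e-04,  2.50050872e-04]), 'tau': array([-3.70064654e-04, -5.31806552e+01, -3.52734375e+01,  7.08445231e-02,
        2.44358007e-02, -4.29990610e-05]), 'ee_pos': array([ 0.17752908, -0.52029293,  0.20488155]), 'eef_rot': array([-3.14041761e+00, -9.58843005e-05,  3.28788136e-01]), 'force': array([-0.437446  ,  0.0368595 , -0.21866649]), 'moment': array([ 0.05043232, -0.03428937,  0.00490535]), 'grip_force': 0.0, 'grip_width': 0.09405988318061369}
top [[494.64450166   0.         274.20162731]
 [  0.         494.64450166 208.14704881]
 [  0.           0.           1.        ]] [ 0.46134726 -0.02879611  1.17051386] [-3.04602039 -0.00634958 -1.57802967]
scene [[417.20706299   0.         281.11178783]
 [  0.         417.20706299 211.14058936]
 [  0.           0.           1.        ]] [ 1.22709577 -0.38384298  0.71102653] [-2.32784096 -0.01500489  1.08673491]
```

View pics/top0.png

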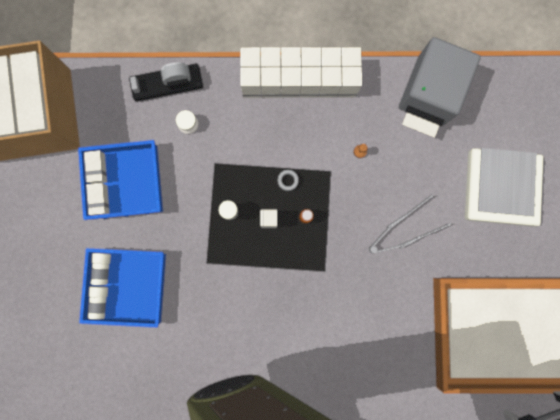

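View pics/scene0.png

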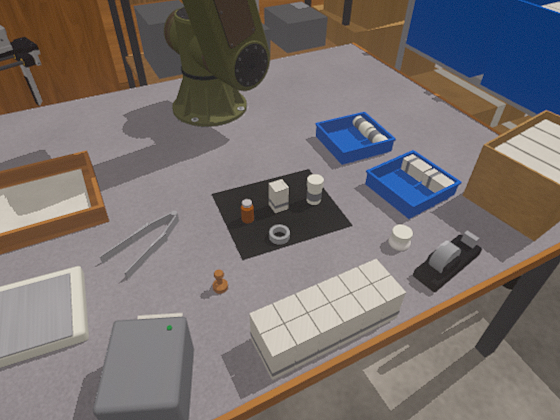

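Top view: tub (228,210), carton (269,218), vial (306,216), tape roll (288,180), stamp (361,151), tongs hinge (375,249) with jaw tips (435,196)/(453,225). There is one crate at (120,180) and one at (122,287). In the scene view the crate nearer the robot appears to hold the round tubs, and the farther one the square cartons.

```bash
cat > h.py <<'E'
import numpy as np, cv2
from scipy.spatial.transform import Rotation as R
def load(n):
    d=np.load(n+".npz"); return {k:d[k] for k in d}
def ray(c,uv):
    uv=np.atleast_2d(np.asarray(uv,float)); K=c["intrinsics"]
    d=np.c_[uv,np.ones(len(uv))]@np.linalg.inv(K).T
    return d@R.from_euler("xyz",c["rotation"]).as_matrix().T
def plane(c,uv,z):
    d=ray(c,uv); o=c["origin"]; return (o+d*((z-o[2])/d[:,2])[:,None])[:,:2]
def proj(c,p):
    p=np.atleast_2d(p); q=(p-c["origin"])@R.from_euler("xyz",c["rotation"]).as_matrix()
    return (q@c["intrinsics"].T)[:,:2]/q[:,2:]
def comps(m,lo,hi):
    n,l,s,ce=cv2.connectedComponentsWithStats(m.astype(np.uint8))
    return [(s[i],ce[i],(l==i)) for i in range(1,n) if lo<=s[i,4]<=hi]
E
python3 - <<'E'
from h import *
c=load("top0"); im=c["pixels"]; hsv=cv2.cvtColor(im,cv2.COLOR_RGB2HSV)
h,s,v=[hsv[:,:,i].astype(int) for i in range(3)]
print("blue")
for st,ce,m in comps((h>100)&(h<125)&(s>150),500,20000):
    cn=cv2.findContours(m.astype(np.uint8),0,1)[0][0]; r=cv2.minAreaRect(cn); b=cv2.boxPoints(r)
    print(st,plane(c,b,0.045).round(3).tolist(), plane(c,[r[0]],.045).round(3))
print("mat")
for st,ce,m in comps(v<45,3000,40000):
    cn=max(cv2.findContours(m.astype(np.uint8),0,1)[0],key=cv2.contourArea); r=cv2.minAreaRect(cn)
    print(st,plane(c,[r[0]],.003).round(4),plane(c,cv2.boxPoints(r),.003).round(3).tolist())
print("bright")
for st,ce,m in comps((v>190)&(s<60),30,800):
    cn=cv2.findContours(m.astype(np.uint8),0,1)[0][0]; r=cv2.minAreaRect(cn)
    print(st,ce.round(1),r, plane(c,[ce],.073).round(4))
def save(n,im,x0,x1,y0,y1,k): return cv2.resize(im[y0:y1,x0:x1,::-1],None,fx=k,fy=k,interpolation=cv2.INTER_CUBIC)
a=save(0,im,75,165,135,335,3); b=save(0,im,205,335,150,275,3.4)
sc=load("scene0")["pixels"]; d=save(0,sc,305,470,105,220,2)
H=np.zeros((600,800,3),np.uint8); H[:600,:270]=a; H[:b.shape[0]-0,275:275+b.shape[1]][:,:]=b[:,:]
H=H; H[428:428+172,275:275+247]=cv2.resize(d,(247,172)); cv2.imwrite("pics/c1.png",H)
E
```

```text
blue
[  79  141   83   78 4113] [[0.714, 0.417], [0.729, 0.237], [0.562, 0.22], [0.547, 0.398]] [[0.637 0.318]]
[  80  249   85   78 4601] [[0.316, 0.399], [0.482, 0.395], [0.471, 0.212], [0.305, 0.219]] [[0.393 0.306]]
mat
bright
[175 110  20  23 321] [184.7 119.8] ((184.75001525878906, 119.75001525878906), (19.091880798339844, 19.798988342285156), 45.0) [[0.7689 0.1647]]
[402 114  37  23 445] [420.  124.8] ((419.9482727050781, 124.87930297851562), (35.09642028808594, 12.812978744506836), 21.801406860351562) [[ 0.7544 -0.3689]]
[ 85 151  16  20 288] [ 92.5 160.8] ((92.5, 160.5), (19.0, 15.0), 90.0) [[0.676  0.3705]]
[ 87 174  15   8 103] [ 93.9 177.4] ((94.0, 177.5), (7.0, 14.0), 90.0) [[0.6383 0.3664]]
[ 87 183  17  21 302] [ 94.9 193.1] ((94.84410858154297, 192.97352600097656), (19.864395141601562, 15.339301109313965), 85.60128784179688) [[0.6029 0.3632]]
[219 201  18  18 248] [227.5 209.3] ((227.50003051757812, 209.50003051757812), (16.970561981201172, 16.970561981201172), 45.0) [[0.5646 0.0676]]
[ 89 207  15   8 101] [ 96.  210.1] ((96.0, 210.5), (7.0, 14.0), 90.0) [[0.5647 0.3597]]
[261 210  16  16 253] [268.5 217.5] ((268.5, 217.5), (15.0, 15.0), 90.0) [[ 0.5456 -0.0236]]
[302 211  10   9  71] [306.8 214.9] ((306.5, 215.0), (8.0, 9.0), 90.0) [[ 0.551 -0.109]]
[ 93 253  14  16 188] [ 98.7 260.6] ((99.5, 260.5), (15.0, 13.0), 90.0) [[0.4531 0.3508]]
[ 91 279  12   6  60] [ 96.4 281.4] ((96.5, 281.5), (5.0, 11.0), 90.0) [[0.4077 0.3545]]
[ 90 287  13  16 189] [ 95.6 294.5] ((96.0, 294.5), (15.0, 12.0), 90.0) [[0.3793 0.3555]]
[ 89 313  11   6  58] [ 93.6 315.5] ((94.0, 315.5), (5.0, 10.0), 90.0) [[0.3342 0.3586]]
```

View pics/c1.png

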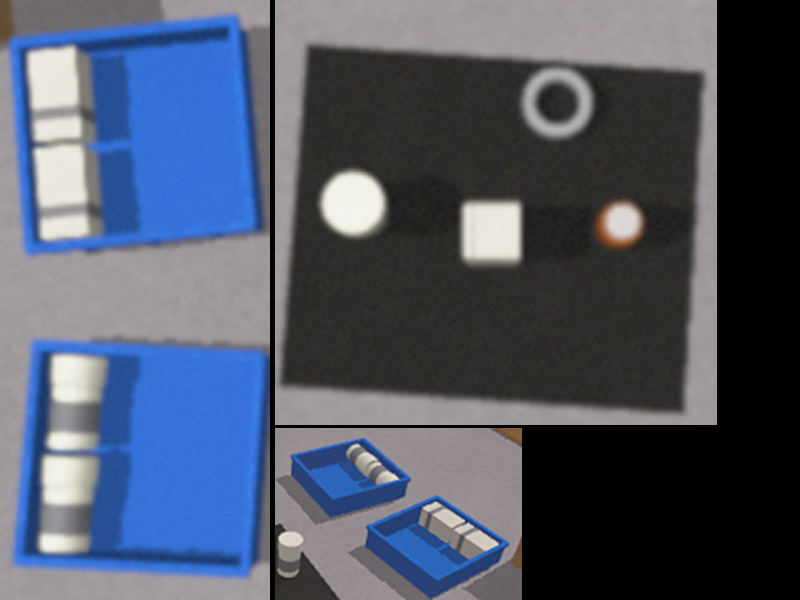

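The crop confirms the far crate (image upper) holds the banded cartons, and the near crate holds the tubs. The carton's sides look square to the image. Next I cross-check against the scene view and measure the tongs and vial.

Run:
```python
from h import *
c=load("top0"); s=load("scene0")
for n,uv,z in [("carton",(268.5,217.5),.073),("tub",(227.5,209.3),.073),("vial",(306.8,214.9),.059),("tape",(288,180),.021),("stamp",(361,151),.05),("jar",(185,120),.04)]:
    p=plane(c,[uv],z)[0]; print(n,p.round(4),proj(s,[*p,z]).round(1))
def save(im,x0,x1,y0,y1,k): return cv2.resize(im[y0:y1,x0:x1,::-1],None,fx=k,fy=k,interpolation=cv2.INTER_CUBIC)
H=np.zeros((600,800,3),np.uint8)
H[:320,:400]=save(c["pixels"],365,465,180,260,4); H[:280,400:]=save(s["pixels"],90,190,200,270,4)
H[320:600,:800]=save(s["pixels"],200,400,160,230,4)
cv2.imwrite("pics/c2.png",H)
```

```text
carton [ 0.5457 -0.0237] [[277.8 183.7]]
tub [0.5646 0.0675] [[314.6 177.4]]
vial [ 0.5521 -0.11  ] [[246.2 200.5]]
tape [ 0.6377 -0.0698] [[278.2 229.8]]
stamp [ 0.6996 -0.2376] [[218.7 266.6]]
jar [0.7777 0.1699] [[401.3 229.1]]
```

View pics/c2.png

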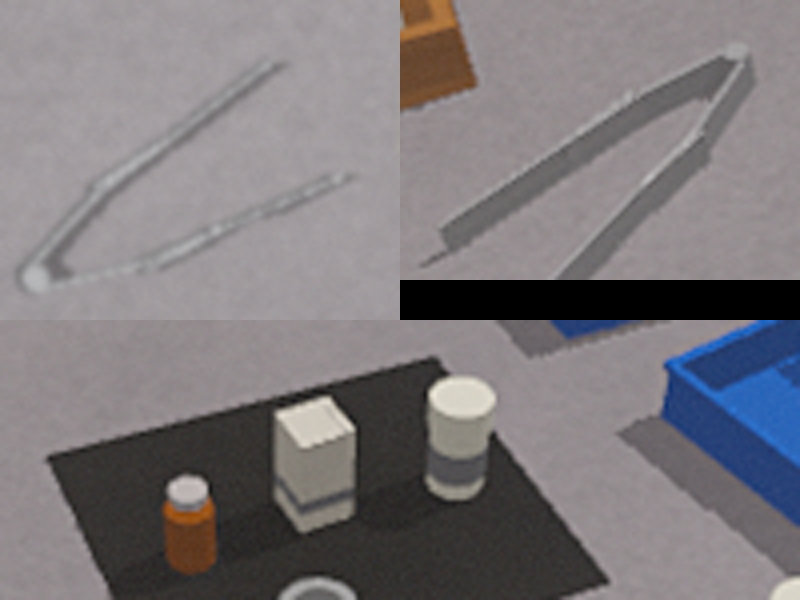

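Call:
carry_out([
  [[0,0,0,0,0,-0.124,94],[0,0,0,0,0,-0.124,94],[0,0,0,0,0,-0.124,94],[0,0,0,0,0,-0.124,94],[0,0,0,0,0,-0.124,94],[0,0,0,0,0,-0.124,94],[0,0,0,0,0,-0.124,94],[0,0,0,0,0,-0.124,94],[0,0,0,0,0,-0.124,94],[0,0,0,0,0,-0.124,94],[25,18,0,0,0,0,94],[25,18,0,0,0,0,94],[25,18,0,0,0,0,94],[25,18,0,0,0,0,94],[25,18,0,0,0,0,94],[25,18,0,0,0,0,94],[25,18,0,0,0,0,94],[25,18,0,0,0,0,94],[25,18,0,0,0,0,94],[25,18,0,0,0,0,94]],
], squeeze=15)

```text
time_s: 1.77
ee_pos: [0.3586, -0.2695, 0.2053]
eef_rot: [-3.141, -0.0, 1.569]
force: [0.4, 0.2, -0.4]
grip_width: 0.0939
grip_force: 0.0
```

Call:
carry_out([
  [[24.5,18.7,0,0,0,0,94],[24.5,18.7,0,0,0,0,94],[24.5,18.7,0,0,0,0,94],[24.5,18.7,0,0,0,0,94],[24.5,18.7,0,0,0,0,94],[24.5,18.7,0,0,0,0,94],[24.5,18.7,0,0,0,0,94],[24.5,18.7,0,0,0,0,94],[24.5,18.7,0,0,0,0,94],[24.5,18.7,0,0,0,0,94],[0,0,0,0,0,0,94],[0,0,21,0,0,0,94],[0,0,21,0,0,0,94],[0,0,21,0,0,0,94],[0,0,21,0,0,0,94],[0,0,21,0,0,0,94],[0,0,21,0,0,0,94],[0,0,21,0,0,0,94],[0,0,20,0,0,0,94],[0,0,0,0,0,0,94]],
])

```text
time_s: 3.43
ee_pos: [0.5433, -0.0263, 0.0348]
eef_rot: [-3.135, -0.001, 1.569]
force: [0.0, -0.3, -0.4]
grip_width: 0.0938
grip_force: 0.0
```

Call:
carry_out([
  [[0,0,0,0,0,0,25],[0,0,0,0,0,0,25],[0,0,0,0,0,0,25],[0,0,0,0,0,0,25],[0,0,0,0,0,0,25],[0,0,0,0,0,0,25],[0,0,0,0,0,0,25],[0,0,0,0,0,0,25]],
])

```text
time_s: 4.1
ee_pos: [0.5456, -0.0263, 0.0386]
eef_rot: [3.141, 0.0, 1.569]
force: [-0.5, 0.4, -0.3]
grip_width: 0.0438
grip_force: 0.0
```

Call:
carry_out([
  [[0,0,0,0,0,0,25],[0,0,0,0,0,0,25],[0,0,0,0,0,0,25],[0,0,0,0,0,0,25],[0,0,0,0,0,0,25],[0,0,-15,0,0,0,25],[0,0,-20,0,0,0,25],[0,0,-20,0,0,0,25],[0,0,-20,0,0,0,25],[0,0,-20,0,0,0,25],[0,0,-15,0,0,0,25],[0,0,0,0,0,0,25]],
])

```text
time_s: 5.1
ee_pos: [0.5467, -0.0264, 0.1513]
eef_rot: [3.137, 0.001, 1.569]
force: [0.8, -0.1, -1.0]
grip_width: 0.0359
grip_force: 15.0
```

Call:
carry_out([
  [[15,4,0,0,0,0,25],[24,7,0,0,0,0,25],[24,7,0,0,0,0,25],[24,7,0,0,0,0,25],[24,7,0,0,0,0,25],[24,7,0,0,0,0,25],[24,7,0,0,0,0,25],[24,7,0,0,0,0,25],[24,7,0,0,0,0,25],[24,7,0,0,0,0,25],[24,7,0,0,0,0,25],[24,7,0,0,0,0,25],[24,7,0,0,0,0,25],[23,6,0,0,0,0,25],[0,0,0,0,0,0,25],[0,0,0,0,0,0,25],[0,0,0,0,0,0,25]],
])

```text
time_s: 6.52
ee_pos: [0.6399, 0.2989, 0.1471]
eef_rot: [-3.14, 0.001, 1.569]
force: [0.3, -0.1, -0.8]
grip_width: 0.0356
grip_force: 15.0
```

Run:
```python
from station import telemetry, optics
import cv2,numpy as np
o=telemetry.get_obs(); print(o["ee_pos"],o["eef_rot"],o["qpos"])
c=optics.camera("wrist"); np.savez("w1.npz",**c); cv2.imwrite("pics/w1.png",c["pixels"][:,:,::-1]); print(c["origin"],c["rotation"])
```

```text
[0.6399066  0.29893242 0.14712562] [-3.14006038e+00  7.56428489e-04  1.56864263e+00] [ 3.85227158e-01  7.04299541e-01  1.06120103e+00 -1.23837464e-04
  1.37779658e+00  3.87405291e-01]
[0.63962153 0.36606999 0.3253151 ] [ 2.90365502e+00  1.93476115e-03 -2.49029850e-03]
```

View pics/w1.png

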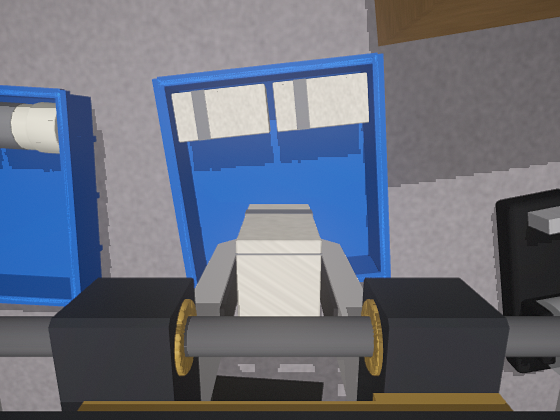

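The wrist view shows the carton over the carton crate, centred left-right (col 280, with the fixed cartons at 173-368). The crate's right rim runs (380,56) to (388,277). I'll cast these corners onto the rim height.

Run:
```python
from h import *
c=load("w1"); p=plane(c,[(380,56),(155,80),(389,277)],.045); print(p)
x=(p[0]-p[1]);x/=np.linalg.norm(x);y=np.array([-x[1],x[0]])
ctr=(p[0]+p[1])/2-.085*y; print(ctr,ctr-.022*y,np.degrees(np.arctan2(x[1],x[0])),np.linalg.norm(p[0]-p[2]))
```

```text
[[0.71171842 0.41075535]
 [0.54973527 0.39495974]
 [0.72978233 0.24088684]]
[0.6389764  0.31825882] [0.64111157 0.29636268] 5.56952549226051 0.17082626969213313
```

Call:
carry_out([
  [[0,0,14,0,0,0,25],[0,0,18,0,0,0,25],[0,0,18,0,0,0,25],[0,0,18,0,0,0,25],[0,0,17,0,0,0,25],[0,0,12,0,0,0,25],[0,0,7,0,0,0,25],[0,0,3,0,0,0,25],[0,0,0,0,0,0,25],[0,0,0,0,0,0,25],[0,0,0,0,0,0,25]],
])

```text
time_s: 7.48
ee_pos: [0.6407, 0.2997, 0.0426]
eef_rot: [3.14, -0.001, 1.569]
force: [-0.3, -0.5, -0.5]
grip_width: 0.0357
grip_force: 15.0
```

Call:
carry_out([
  [[0,0,1,0,0,0,25],[0,0,1,0,0,0,25],[0,0,0,0,0,0,25],[0,0,0,0,0,0,25]],
])

```text
time_s: 7.82
ee_pos: [0.6403, 0.2996, 0.0396]
eef_rot: [3.141, -0.0, 1.569]
force: [-0.2, 0.5, -1.1]
grip_width: 0.0361
grip_force: 15.0
```

Call:
carry_out([
  [[0,0,0,0,0,0,70],[0,0,0,0,0,0,70],[0,0,0,0,0,0,70],[0,0,0,0,0,0,70],[0,0,0,0,0,0,70],[0,0,0,0,0,0,70],[0,0,0,0,0,0,70],[0,0,-10,0,0,0,70],[0,0,-20,0,0,0,80],[0,0,-25,0,0,0,80],[0,0,-25,0,0,0,80],[0,0,-25,0,0,0,80],[0,0,0,0,0,0,80],[0,0,0,0,0,0,80]],
])

```text
time_s: 8.98
ee_pos: [0.6408, 0.2998, 0.1467]
eef_rot: [3.139, -0.001, 1.569]
force: [0.4, 0.6, 0.6]
grip_width: 0.08
grip_force: 0.0
```

Call:
carry_out([
  [[-12,-4,0,0,0,0,80],[-20,-6.5,0,0,0,0,80],[-20,-6.5,0,0,0,0,80],[-20,-6.5,0,0,0,0,80],[-20,-6.5,0,0,0,0,80],[-20,-6.5,0,0,0,0,80],[-20,-6.5,0,0,0,0,80],[-20,-6.5,0,0,0,0,80],[-20,-6.5,0,0,0,0,80],[-20,-6.5,0,0,0,0,80],[-20,-6.5,0,0,0,0,80],[-20,-6.5,0,0,0,0,80],[0,0,0,0,0,0,80],[0,0,0,0,0,0,80]],
])

```text
time_s: 10.15
ee_pos: [0.5639, 0.0671, 0.1439]
eef_rot: [-3.14, 0.0, 1.567]
force: [-0.5, 0.3, -0.3]
grip_width: 0.0799
grip_force: 0.0
```

Run:
```python
from h import *
from station import telemetry, optics
for n in("scene","wrist"):
    c=optics.camera(n); np.savez(n+"2.npz",**c)
    if n=="scene": a=c["pixels"][90:240,290:490]
    else: b=c["pixels"]
H=np.zeros((420,800,3),np.uint8); H[:,:560]=b; H[:180,560:]=cv2.resize(a,(240,180)); cv2.imwrite("pics/c3.png",H[:,:,::-1])
print(telemetry.get_obs()["ee_pos"])
```

```text
[0.56423562 0.06825619 0.14400886]
```

View pics/c3.png

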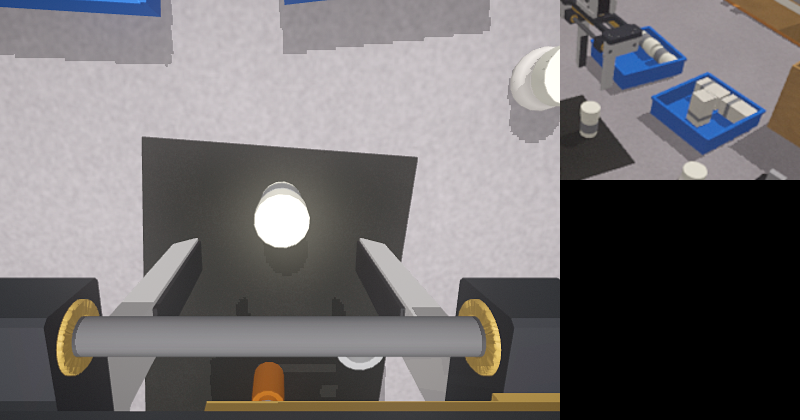

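The carton stands upright in its crate. In the wrist view the tub lid is centred at (282,220), between the fingers at cols 200-360. I'll check its y by ray.

Run:
```python
from h import *
c=load("wrist2"); print(c["origin"],plane(c,[(282,220)],.073),proj(c,[[.5646,.0675,.073]]))
g=cv2.cvtColor(c["pixels"],cv2.COLOR_RGB2GRAY)
for st,ce,m in comps(g[:300]>225,500,6000): print(st,ce)
```

```text
[0.56374203 0.1348437  0.32219875] [[0.56578162 0.06714102]] [[280.32025631 219.5116038 ]]
[545  49  15  54 590] [553.21694915  76.83389831]
[ 255  194   55   53 2295] [281.54684096 220.21742919]
```

Call:
carry_out([
  [[0,1,14,0,0,0,80],[0,0,18,0,0,0,80],[0,0,18,0,0,0,80],[0,0,18,0,0,0,80],[0,0,18,0,0,0,80],[0,0,14,0,0,0,80],[0,0,2,0,0,0,80],[0,0,0,0,0,0,30],[0,0,0,0,0,0,30],[0,0,0,0,0,0,30],[0,0,0,0,0,0,30],[0,0,0,0,0,0,30],[0,0,0,0,0,0,30],[0,0,0,0,0,0,30],[0,0,0,0,0,0,30],[0,0,0,0,0,0,30],[0,0,0,0,0,0,30]],
])

```text
time_s: 11.67
ee_pos: [0.5654, 0.0677, 0.0427]
eef_rot: [3.141, -0.0, 1.569]
force: [-1.1, 0.4, 4.4]
grip_width: 0.0399
grip_force: 15.0
```

Call:
carry_out([
  [[0,0,-10,0,0,0,30],[0,0,-20,0,0,0,30],[0,0,-25,0,0,0,30],[0,0,-25,0,0,0,30],[0,0,-20,0,0,0,30],[10,-8,0,0,0,0,30],[21,-16.5,0,0,0,0,30],[21,-16.5,0,0,0,0,30],[21,-16.5,0,0,0,0,30],[21,-16.5,0,0,0,0,30],[21,-16.5,0,0,0,0,30],[21,-16.5,0,0,0,0,30],[21,-16.5,0,0,0,0,30],[21,-16.5,0,0,0,0,30],[21,-16.5,0,0,0,0,30],[21,-16.5,0,0,0,0,30],[0,0,0,0,0,0,30],[0,0,0,0,0,0,30]],
])

```text
time_s: 13.17
ee_pos: [0.3915, 0.2887, 0.142]
eef_rot: [-3.141, 0.0, 1.571]
force: [1.0, -0.8, -0.5]
grip_width: 0.0395
grip_force: 15.0
```

Run:
```python
from h import *
from station import telemetry, optics
c=optics.camera("wrist"); np.savez("wrist3.npz",**c); o=telemetry.get_obs(); print(o["ee_pos"],o["grip_width"])
hsv=cv2.cvtColor(c["pixels"],cv2.COLOR_RGB2HSV); m=(abs(hsv[:,:,0].astype(int)-110)<15)&(hsv[:,:,1]>130)
for st,ce,k in comps(m,2000,90000): print(st,plane(c,[(st[0],st[1]),(st[0]+st[2],st[1])],.045).round(3).tolist())
cv2.imwrite("pics/w3.png",c["pixels"][:,:,::-1])
```

```text
[0.39216729 0.28805575 0.14210043] 0.03965509488651766
[  467    55    93   234 16437] [[0.523, 0.401], [0.588, 0.401]]
[  172    58   236   234 30400] [[0.316, 0.399], [0.482, 0.399]]
```

View pics/w3.png

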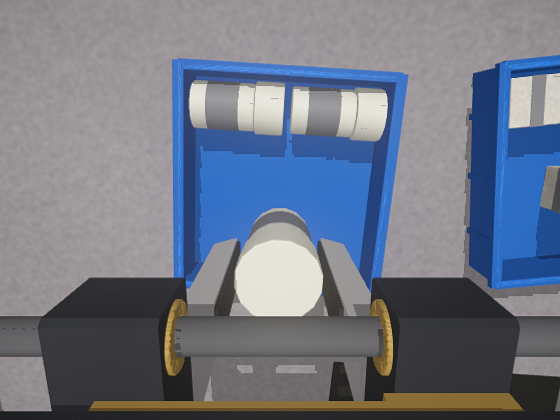

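The tub is held over the tub crate's free area: tub at (280,265), crate interior cols 185-395. I'll lower it.

Call:
carry_out([
  [[0,0,12,0,0,0,30],[0,0,18,0,0,0,30],[0,0,18,0,0,0,30],[0,0,18,0,0,0,30],[0,0,15,0,0,0,30],[0,0,10,0,0,0,30],[0,0,5,0,0,0,30],[0,0,2,0,0,0,30],[0,0,0,0,0,0,30],[0,0,0,0,0,0,30],[0,0,0,0,0,0,30]],
])

```text
time_s: 14.13
ee_pos: [0.3931, 0.2882, 0.0452]
eef_rot: [3.141, -0.001, 1.569]
force: [0.8, -0.1, -0.8]
grip_width: 0.0396
grip_force: 15.0
```

Call:
carry_out([
  [[0,0,1,0,0,0,30],[0,0,0,0,0,0,30],[0,0,0,0,0,0,30],[0,0,0,0,0,0,70],[0,0,0,0,0,0,70],[0,0,0,0,0,0,70],[0,0,0,0,0,0,70],[0,0,0,0,0,0,70],[0,0,0,0,0,0,70],[0,0,0,0,0,0,70],[0,0,-10,0,0,0,70],[0,0,-20,0,0,0,80],[0,0,-30,0,0,0,90],[0,0,-40,0,0,0,94],[0,0,-40,0,0,0,94],[0,0,-25,0,0,0,94],[0,0,0,0,0,0,94]],
])

```text
time_s: 15.55
ee_pos: [0.3942, 0.289, 0.2147]
eef_rot: [3.134, -0.005, 1.569]
force: [0.8, -0.3, 0.5]
grip_width: 0.0939
grip_force: 0.0
```

Run:
```python
from h import *
from station import telemetry
print(telemetry.get_obs()["ee_pos"])
c=load("top0"); z=.024
# tongs edges from crop (x4 of 365..,180..): outlines
P={k:plane(c,[(365+u/4,180+v/4)],zz)[0] for k,(u,v,zz) in dict(hinge=(36,278,.026),t1=(283,64,.024),t2=(350,178,.024),k1=(98,186,.024),k2=(155,262,.024)).items()}
for k in P: print(k,P[k].round(4))
m=(P["t1"]+P["t2"])/2; d=m-P["hinge"]; L=np.linalg.norm(d); d/=L
print(L,np.degrees(np.arctan2(d[1],d[0])),"origin",P["hinge"]+.085*d, "tipgap",np.linalg.norm(P["t1"]-P["t2"]))
```

```text
[0.39418356 0.28900134 0.21471089]
hinge [ 0.4736 -0.2666]
t1 [ 0.5972 -0.4149]
t2 [ 0.5302 -0.4514]
k1 [ 0.5266 -0.3045]
k2 [ 0.4823 -0.3362]
0.18941359642664302 -61.57244395619238 origin [ 0.51403319 -0.34134102] tipgap 0.07629200404324983
```

Call:
carry_out([
  [[-15,2,0,0,0,0,94],[-25,5,0,0,0,0,94],[-34,6.5,0,0,0,0,94],[-34,6.5,0,0,0,0,94],[-34,6.5,0,0,0,0,94],[-34,6.5,0,0,0,0,94],[-34,6.5,0,0,0,0,94],[-34,6.5,0,0,0,0,94],[-34,6.5,0,0,0,0,94],[-34,6.5,0,0,0,0,94],[-34,6.5,0,0,0,0,94],[-34,6.5,0,0,0,0,94],[-34,6.5,0,0,0,0,94],[-34,6.5,0,0,0,0,94],[-34,6.5,0,0,0,0,94],[-34,6.5,0,0,0,0,94],[-34,6.5,0,0,0,0,94],[-34,6.5,0,0,0,0,94],[-34,6.5,0,0,0,0,94],[-12,4,0,0,0,0,94]],
])

```text
time_s: 17.22
ee_pos: [0.5124, -0.3458, 0.2077]
eef_rot: [-3.141, -0.0, 1.566]
force: [-1.3, -0.5, -0.3]
grip_width: 0.0942
grip_force: 0.0
```

Call:
carry_out([
  [[0,0,0,0,0,-0.0995,94],[0,0,0,0,0,-0.0995,94],[0,0,0,0,0,-0.0995,94],[0,0,0,0,0,-0.0995,94],[0,0,0,0,0,-0.0995,94],[0,0,0,0,0,0,94],[0,0,0,0,0,0,94],[0,0,0,0,0,0,94]],
])

```text
time_s: 17.88
ee_pos: [0.5129, -0.3421, 0.2084]
eef_rot: [-3.141, -0.0, 2.063]
force: [-0.3, 0.4, 0.2]
grip_width: 0.0944
grip_force: 0.0
```

Run:
```python
from h import *
from station import telemetry, optics
c=optics.camera("wrist"); np.savez("wrist4.npz",**c); o=telemetry.get_obs(); print(o["ee_pos"],o["eef_rot"],o["qpos"])
s=optics.camera("scene")["pixels"][100:250,310:470]
H=np.zeros((420,800,3),np.uint8); H[:,:560]=c["pixels"]; H[:225,560:]=cv2.resize(s,(240,225)); cv2.imwrite("pics/c4.png",H[:,:,::-1])
h=np.radians(-61.6); d=np.array([np.cos(h),np.sin(h)]); n=np.array([-d[1],d[0]]); O=np.array([.514,-.341])
for k,v in dict(hinge=(-.085,0,.026),tipL=(.105,.0355,.024),tipR=(.105,-.0355,.024),gL=(0,.031,.024),gR=(0,-.031,.024)).items(): print(k,proj(c,[*(O+v[0]*d+v[1]*n),v[2]]).round(0))
```

```text
[ 0.51289657 -0.34215229  0.20840162] [-3.14154997e+00 -1.58437828e-04  2.06357237e+00] [-6.47710908e-01  4.47958752e-01  1.31244512e+00  2.77964874e-05
  1.38135059e+00 -1.14049219e+00]
hinge [[281. 102.]]
tipL [[314. 286.]]
tipR [[248. 286.]]
gL [[312. 190.]]
gR [[250. 190.]]
```

View pics/c4.png

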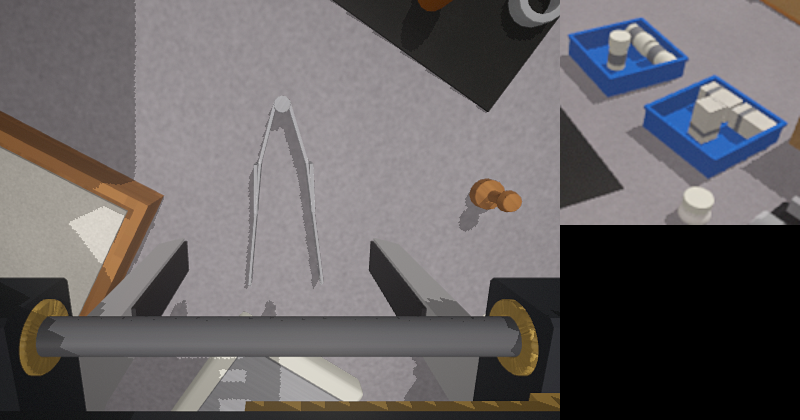

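Both items stand upright in their crates. The tongs are where predicted, with hinge (283,104) and tips (248,287)/(320,286), about 2 mm to the tool's +y.

Call:
carry_out([
  [[0,2.4,15,0,0,0,94],[0,0,25,0,0,0,94],[0,0,25,0,0,0,94],[0,0,25,0,0,0,94],[0,0,25,0,0,0,94],[0,0,25,0,0,0,94],[0,0,20,0,0,0,94],[0,0,15,0,0,0,94],[0,0,10,0,0,0,94],[0,0,8,0,0,0,94],[0,0,5,0,0,0,94],[0,0,2,0,0,0,94],[0,0,0,0,0,0,94],[0,0,0,0,0,0,94],[0,0,0,0,0,0,94]],
])

```text
time_s: 19.23
ee_pos: [0.5154, -0.3413, 0.0092]
eef_rot: [3.141, 0.001, 2.066]
force: [0.1, -0.4, 0.1]
grip_width: 0.0939
grip_force: 0.0
```

Call:
carry_out([
  [[0,0,2,0,0,0,94],[0,0,2,0,0,0,80],[0,0,1,0,0,0,75],[0,0,0,0,0,0,70],[0,0,0,0,0,0,65],[0,0,0,0,0,0,60],[0,0,0,0,0,0,55],[0,0,0,0,0,0,55],[0,0,0,0,0,0,55],[0,0,0,0,0,0,55],[0,0,0,0,0,0,55],[0,0,0,0,0,0,55]],
], squeeze=14)

```text
time_s: 20.23
ee_pos: [0.5151, -0.3411, 0.0035]
eef_rot: [3.142, 0.0, 2.066]
force: [-1.1, -1.4, -0.4]
grip_width: 0.0554
grip_force: 9.5
```

Call:
carry_out([
  [[0,0,-5,0,0,0,55],[0,0,-15,0,0,0,55],[0,0,-20,0,0,0,55],[0,0,-20,0,0,0,55],[0,0,-20,0,0,0,55],[0,0,-20,0,0,0,55],[0,0,-10,0,0,0,55],[0,0,0,0,0,0,55],[0,0,0,0,0,0,55]],
])

```text
time_s: 20.98
ee_pos: [0.515, -0.341, 0.1131]
eef_rot: [3.142, -0.0, 2.066]
force: [0.3, 0.5, -2.0]
grip_width: 0.0551
grip_force: 9.1
```

Call:
carry_out([
  [[6,3,0,0,0,0,55],[12,6,0,0,0,0,55],[16,8.5,0,0,0,0,55],[16,8.5,0,0,0,0,55],[16,8.5,0,0,0,0,55],[16,8.5,0,0,0,0,55],[16,8.5,0,0,0,0,55],[16,8.5,0,0,0,0,55],[16,8.5,0,0,0,0,55],[16,8.5,0,0,0,0,55],[16,8.5,0,0,0,0,55],[16,8.5,0,0,0,0,55],[16,8.5,0,0,0,0,55],[16,8.5,0,0,0,0,55],[16,8.5,0,0,0,0,55],[16,8.5,0,0,0,0,55],[16,8.5,0,0,0,0,55],[12,6,0,0,0,0,55],[0,0,0,0,0,0,55],[0,0,0,0,0,0,55]],
])

```text
time_s: 22.65
ee_pos: [0.5114, -0.0348, 0.1128]
eef_rot: [-3.141, -0.001, 2.068]
force: [-0.4, 0.3, -1.3]
grip_width: 0.055
grip_force: 9.1
```

Run:
```python
from h import *
from station import telemetry, optics
o=telemetry.get_obs(); print(o["ee_pos"],o["eef_rot"],o["grip_width"],o["grip_force"],o["moment"])
t=optics.camera("top"); s=optics.camera("scene"); w=optics.camera("wrist")
for n,c in(("top5",t),("scene5",s),("wrist5",w)): np.savez(n+".npz",**c)
H=np.zeros((600,800,3),np.uint8)
H[:300,:400]=cv2.resize(t["pixels"][150:270,220:380],(400,300),interpolation=2); H[:300,400:]=cv2.resize(s["pixels"][110:260,160:360],(400,300),interpolation=2)
H[300:,:400]=cv2.resize(w["pixels"],(400,300))
cv2.imwrite("pics/c5.png",H[:,:,::-1])
```

```text
[ 0.51138374 -0.03478871  0.11284773] [-3.14071623e+00 -6.38792444e-04  2.06798539e+00] 0.05504780592589289 9.075843840837479 [-0.03134619 -0.11064622  0.00985023]
```

View pics/c5.png

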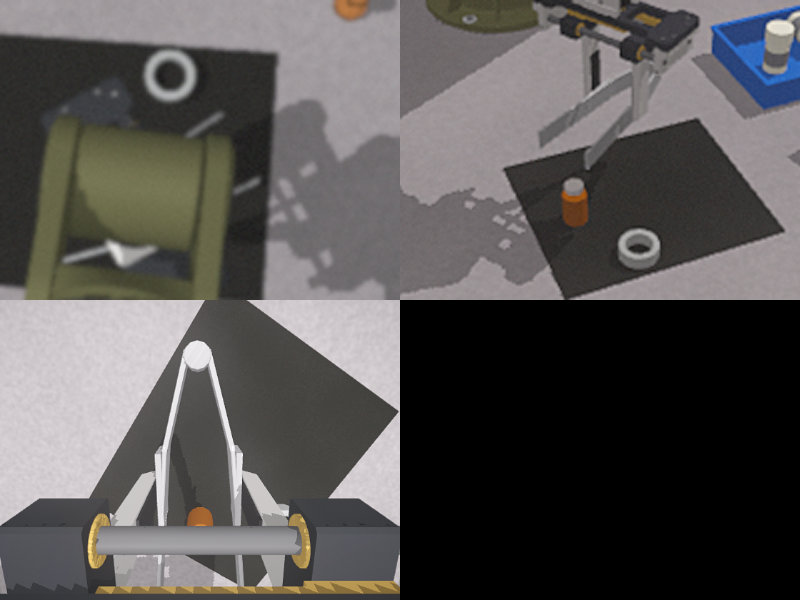

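Tongs are held level with the jaws open. Jaw tips: scene (229,176)/(253,186), top (309,196)/(323,222). The vial is untouched, cap at scene (246,202). I'll compare the jaw midpoint with the vial in the same cameras.

Run:
```python
from h import *
t=load("top5"); s=load("scene5"); w=load("wrist5")
d=-np.array([np.cos(2.067),np.sin(2.067)]); n=np.array([-d[1],d[0]]); O=np.array([.5114,-.0348]); V=np.array([.5521,-.110])
for k,c in(("top",t),("scene",s),("wrist",w)):
    for a,b,z in [(.105,.030,.133),(.105,-.030,.133),(.105,.030,.109),(-.085,0,.135)]:
        print(k,(a,b,z),proj(c,[*(O+a*d+b*n),z]).round(1))
print("cap",proj(s,[*V,.059]))
tip=plane(t,[(308.8,196),(323.2,222)],.133); print(tip, tip.mean(0), (tip.mean(0)-V)@d,(tip.mean(0)-V)@n, (O-V)@d,(O-V)@n)
# vial in wrist: orange columns
hs=cv2.cvtColor(w["pixels"],cv2.COLOR_RGB2HSV); m=(hs[:,:,0]<18)&(hs[:,:,1]>150)
for st,ce,k in comps(m[:330],100,9000): print("wrist orange",st, proj(w,[*V,.045]))
hs=cv2.cvtColor(s["pixels"],cv2.COLOR_RGB2HSV); m=(hs[:,:,0]<18)&(hs[:,:,1]>150)
for st,ce,k in comps(m[150:240],50,900): print("scene orange",st+[0,150,0,0,0],ce+[0,150], proj(s,[[*V,.003],[*V,.045]]))
```

```text
top (0.105, 0.03, 0.133) [[310.4 195.2]]
top (0.105, -0.03, 0.133) [[324.4 220. ]]
top (0.105, 0.03, 0.109) [[309.5 196.5]]
top (-0.085, 0, 0.135) [[238.  251.2]]
scene (0.105, 0.03, 0.133) [[250.3 185.3]]
scene (0.105, -0.03, 0.133) [[228.6 175.3]]
scene (0.105, 0.03, 0.109) [[250.7 193.7]]
scene (-0.085, 0, 0.135) [[287.  139.5]]
wrist (0.105, 0.03, 0.133) [[337.7 454.2]]
wrist (0.105, -0.03, 0.133) [[224.3 454.2]]
wrist (0.105, 0.03, 0.109) [[331.4 418.4]]
wrist (-0.085, 0, 0.135) [[281.3  73.3]]
cap [[246.1891426  200.54509852]]
[[ 0.58605981 -0.10939841]
 [ 0.53081373 -0.13892692]] [ 0.55843677 -0.12416267] 0.015471474721912534 -0.0011701812106071853 -0.0855074843983418 1.0576735856969784e-05
wrist orange [262 290  36  26 776] [[280.29898376 329.40628123]]
scene orange [  0 151 104  86 760] [ 67.71973684 192.11315789] [[247.16942662 217.7206211 ]
 [246.44140023 204.9648958 ]]
scene orange [241 204  13  19 186] [247.44086022 213.93548387] [[247.16942662 217.7206211 ]
 [246.44140023 204.9648958 ]]
```

Call:
carry_out([
  [[-3,0.5,6,0,0,0,55],[0,0,12,0,0,0,55],[0,0,15,0,0,0,55],[0,0,15,0,0,0,55],[0,0,15,0,0,0,55],[0,0,12,0,0,0,55],[0,0,8,0,0,0,55],[0,0,6,0,0,0,55],[0,0,4,0,0,0,55],[0,0,2,0,0,0,55],[0,0,0,0,0,0,55],[0,0,0,0,0,0,55],[0,0,0,0,0,0,55]],
])

```text
time_s: 23.88
ee_pos: [0.5142, -0.0382, 0.0189]
eef_rot: [3.141, 0.001, 2.066]
force: [-0.2, 0.4, -0.0]
grip_width: 0.0554
grip_force: 9.1
```

Run:
```python
from h import *
from station import telemetry, optics
o=telemetry.get_obs(); print(o["ee_pos"],o["eef_rot"],o["grip_width"],o["grip_force"],o["force"])
t=optics.camera("top"); s=optics.camera("scene"); np.savez("scene6.npz",**s)
H=np.zeros((400,800,3),np.uint8)
H[:400,:400]=cv2.resize(t["pixels"][170:250,270:350],(400,400),interpolation=2); H[:400,400:]=cv2.resize(s["pixels"][160:260,200:300],(400,400),interpolation=2)
cv2.imwrite("pics/c6.png",H[:,:,::-1])
```

```text
[ 0.51420395 -0.03821275  0.01894153] [3.14089935e+00 5.34219017e-04 2.06636827e+00] 0.05537108530438773 9.074919372797012 [-0.24303295  0.40210918 -0.02375222]
```

View pics/c6.png

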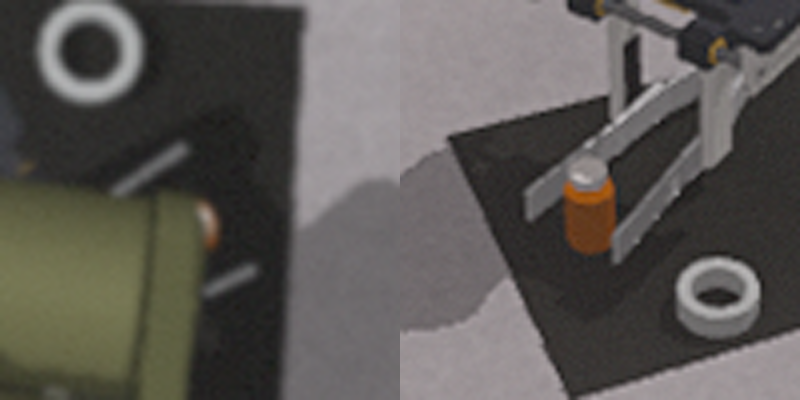

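The vial stands centred between the jaws: cap at scene crop (588,172), tips at (530,210) and (617,250). The tongs sit about 1.5-2 mm off to -y, so I'll correct that and close slowly.

Call:
carry_out([
  [[0,1.5,0,0,0,0,55],[0,0,0,0,0,0,53],[0,0,0,0,0,0,52],[0,0,0,0,0,0,51],[0,0,0,0,0,0,50],[0,0,0,0,0,0,49],[0,0,0,0,0,0,48],[0,0,0,0,0,0,47],[0,0,0,0,0,0,46],[0,0,0,0,0,0,45],[0,0,0,0,0,0,44],[0,0,0,0,0,0,43],[0,0,0,0,0,0,42],[0,0,0,0,0,0,41],[0,0,0,0,0,0,40],[0,0,0,0,0,0,38],[0,0,0,0,0,0,36],[0,0,0,0,0,0,36],[0,0,0,0,0,0,36],[0,0,0,0,0,0,36]],
], squeeze=27)

```text
time_s: 25.65
ee_pos: [0.5152, -0.0375, 0.0185]
eef_rot: [3.142, 0.0, 2.066]
force: [0.5, 0.0, -0.9]
grip_width: 0.0404
grip_force: 26.9
```

Call:
carry_out([
  [[0,0,0,0,0,0,36],[0,0,0,0,0,0,36],[0,0,-3,0,0,0,36],[0,0,-5,0,0,0,36],[0,0,-6,0,0,0,36],[0,0,-5,0,0,0,36],[0,0,-3,0,0,0,36],[0,0,0,0,0,0,36],[0,0,0,0,0,0,36]],
])

```text
time_s: 26.4
ee_pos: [0.5153, -0.0375, 0.0407]
eef_rot: [3.141, 0.0, 2.066]
force: [0.9, -0.5, -1.6]
grip_width: 0.0406
grip_force: 26.9
```

```bash
cat > chk.py <<'E'
from h import *
from station import telemetry, optics
o=telemetry.get_obs(); print(o["ee_pos"],o["grip_width"],o["grip_force"])
d=-np.array([np.cos(2.066),np.sin(2.066)]); V=o["ee_pos"][:2]+.083*d; s=optics.camera("scene"); z=o["ee_pos"][2]
for c,l in((load("scene6"),.0185),(s,z)):
    hs=cv2.cvtColor(c["pixels"],cv2.COLOR_RGB2HSV); m=(hs[:,:,0]<18)&(hs[:,:,1]>150); m[:110]=0;m[250:]=0;m[:,:200]=0;m[:,300:]=0
    for st,ce,k in comps(m,30,900):
        p=np.argwhere(k); ev,ec=np.linalg.eigh(np.cov(p.T)); print(st,ce.round(1),"axis(row,col)",ec[:,1].round(2),"pred shoulder",proj(c,[*V,.045+l-.0185]).round(1), "base",proj(c,[*V,.003+l-.0185]).round(1))
E
python3 chk.py
```

```text
[ 0.51532184 -0.03746218  0.04067704] 0.04064325807491317 26.89204993774183
[241 205  13  18 182] [247.2 213.9] axis(row,col) [-1.    0.08] pred shoulder [[246.7 205.7]] base [[247.4 218.5]]
[242 198  12  19 115] [246.1 206.1] axis(row,col) [-0.91  0.43] pred shoulder [[246.3 198.7]] base [[247.1 211.8]]
```

The vial rises with the tongs, so I'll lift on.

Call:
carry_out([
  [[0,0,-4,0,0,0,36],[0,0,-8,0,0,0,36],[0,0,-10,0,0,0,36],[0,0,-10,0,0,0,36],[0,0,-10,0,0,0,36],[0,0,-10,0,0,0,36],[0,0,-10,0,0,0,36],[0,0,-10,0,0,0,36],[0,0,-10,0,0,0,36],[0,0,-10,0,0,0,36],[0,0,-10,0,0,0,36],[0,0,-8,0,0,0,36],[0,0,-6,0,0,0,36],[0,0,-3,0,0,0,36],[0,0,0,0,0,0,36],[0,0,0,0,0,0,36],[0,0,0,0,0,0,36],[0,0,0,0,0,0,36]],
])

```text
time_s: 27.95
ee_pos: [0.515, -0.0374, 0.159]
eef_rot: [-3.141, -0.0, 2.066]
force: [-0.3, 0.1, -1.5]
grip_width: 0.041
grip_force: 26.9
```

```bash
cat >> chk.py <<'E'
for n,z,p in(("tape",.021,(.6377,-.0698)),): print(proj(s,[*p,z]))
b=load("scene0")["pixels"].astype(int); a=s["pixels"].astype(int)
for n,(u,v,r) in dict(tape=(279,235,10),stamp=(220,280,12),jar=(401,237,12)).items(): print(n,abs(a-b)[v-r:v+r,u-r:u+r].mean().round(1))
print("orange box rows",[ (np.argwhere(m[r]).min(),np.argwhere(m[r]).max()) if m[r].any() else None for r in range(155,200,3)])
E
python3 chk.py
```

```text
[ 0.51503879 -0.03744265  0.15898081] 0.04100348321213464 26.89217519480735
[241 205  13  18 182] [247.2 213.9] axis(row,col) [-1.    0.08] pred shoulder [[246.7 205.6]] base [[247.4 218.4]]
[239 157  13  20 136] [243.7 165. ] axis(row,col) [-0.94  0.34] pred shoulder [[243.9 156.9]] base [[244.8 172.6]]
[[278.20562815 229.79484875]]
tape 4.8
stamp 5.4
jar 6.6
orange box rows [None, (np.int64(239), np.int64(251)), (np.int64(239), np.int64(251)), (np.int64(239), np.int64(248)), (np.int64(240), np.int64(244)), (np.int64(240), np.int64(244)), (np.int64(240), np.int64(244)), (np.int64(242), np.int64(249)), None, None, None, None, None, None, None]
```

```bash
python3 -c "
from station import ctrl
print(ctrl.hand_in())"
```

```text
the job is handed in; nothing more can be done
None
```

Job handed in at about 28 s: carton and tub stand upright in their crates, and the tongs hold the vial upright with its base about 14 cm above the table; the tape roll, stamp and jar showed no sign of having moved, and the last upright check was by pixel measurement, not a picture.

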